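# Press a tumbler's floor disc back on its seat

### The job

The red floor disc inside the clear, slanted tumbler barrel has crept up off its seat. Take the brass-footed tamper from its black mat, dip it at the barrel's slant into the barrel and press the disc down until you feel it seat firmly, without ramming it and without the gripper touching the barrel. Then stand the tamper upright back on its mat; leave the bottle, the yellow bin and the steel bushing where they are.

Things in the scene. Friction and masses are not known exactly. Their poses are not given: they have to be found in the camera images.
- barrel: Clear open round barrel, fixed on a grey stand (190 x 130 mm, 45 mm high; 95 mm motor block behind the barrel). Origin: centre of its outer underside, 70 mm above the table. Its z axis runs up the barrel and out of the open mouth, leaning 35 degrees from vertical, roughly towards the robot. Outer diameter 76, inner 68, length 90, bottom 6 mm thick.
- barrel_mouth (a point): Centre of the barrel's open mouth, in the rim plane, 90 mm along the barrel's z axis from its origin.
- disc (a joint): Red cushioned disc in the barrel, 64 mm diameter, 16 mm thick: its height off its seat, m along the barrel's z (0 = seated; starts 12 to 24 mm up). The seat's own height differs each time, 8 to 22 mm from the barrel's origin: feel for it. The disc slides with 5 N drag and stays where left; its springy face gives 2 mm at 9 N. Seated, hold 8 N or more a moment, never over 30 N.
- tamper: Loose upright tamper of 250 g, standing on its mat; 150 mm tall, round, z axis up along its length. Origin: centre of the underside of its foot. Brass foot 32 mm diameter and 14 mm high, thin steel shaft 14 mm diameter, dark wooden handle 22 mm diameter from 85 to 150 mm.
- tamper_grip (a point): Point to grasp on the tamper's axis, in the wooden handle, 122 mm above the foot's underside.
- mat: Fixed round black rubber mat, 90 mm diameter, 6 mm thick, the tamper's place. Origin: centre of its underside, on the table.
- oil_bottle: Loose yellow bottle, black cap, 60 mm diameter, 150 mm tall, beyond the tumbler. Bystander. Origin: centre of its underside.
- yellow_bin: Loose open yellow bin, 100 x 90 x 50 mm, beyond the mat. Bystander. Origin: centre of its underside.
- bushing: Loose steel bushing, 32 mm diameter, 24 mm tall, beside the mat. Bystander. Origin: centre of its underside.
Mind the look-alikes: they are no part of the job. Of the things like the tamper, leave any that is green or purple; of the rest the larger one is meant.

How it is judged:
By the outcome, as a careful person would: the job done as asked, in the order asked, and still so for the second after the job is handed in, with the robot touching nothing.
It also fails if it takes over 51 s, if anything falls off the work surface, if the arm or the gripper's body presses on something with over 40 N, if the wrist force passes 120 N, or if a joint passes its speed limit or range.

### The arm

A 7-joint arm with a two-finger parallel gripper is mounted at the origin on the work surface. World frame = base frame: x ahead of the robot, y to its left, z up, the work surface at z = 0. Lengths are in m, angles in rad, forces in N, time in s.
With the tool pointing down it reaches from about 0.4 to 0.875 m from the base axis. Payload 19.3 kg.
Tool frame: the origin (TCP) lies on the centre line of the jaws, within the pads' length; the fingertips stand 14 mm ahead of it and the grasp point (between the pads) lies 5 mm behind it; z points along the fingers, y is the line along which they close (so a half turn about z gives the same grasp; the last joint's range is limited). The gripper opens to 85 mm and grips with 20 to 120 N. Pads are 22 mm wide; open, the fingers measure 114 mm over their backs; the gripper's body (76 mm by 85 mm) begins 54 mm behind the grasp point. The pads swing forward as they close: fully open they stand 13 mm farther back than shut.
Start: joints at [-0.07, 0.521, -0.036, 1.599, 0.021, 1.021, -0.113], TCP at [0.625, -0, 0.245] pointing down, gripper open.
Joint ranges: [-2.91, 2.91], [-0.3, 2.13], [-1.5, 1.42], [0.17, 2.43], [-1.26, 4.41], [0.16, 1.93], [-2.52, 2.52]. Speed limits (rad/s): [1.89, 1.89, 2.39, 2.39, 3.01, 3.01, 3.01].

### API

Orientations are given as [roll, pitch, yaw] about the fixed x, y, z axes, in that order (R = Rz(yaw) Ry(pitch) Rx(roll)).
In Python, from workcell import bot, grab_frame, regions_of gives the robot as it stands. The module is installed in compiled form; this text tells all that it offers.
- The arm moves only by the tool play_rows, never from a script. Its argument "plan" is a list of rows, each a list of 3 entries, a list of its own where there are three numbers: the shift along the tool's x, y, z in units of 2.5 cm (1.0 is 2.5 cm), then the turn, a rotation vector about the tool's x, y, z in units of 0.15 rad (1.0 is 0.15 rad), then the closure, from -1 (fully open) to 1 (shut). In form: [[[tx, ty, tz], [rx, ry, rz], jaw], ...]. A call has 1 to 20 rows; each row shifts and turns the commanded pose from where the row before left it, along the tool's axes as they then stand; what a row does not reach is not made up. A row lasts 1/8 s, in which the tool goes at most 62.5 mm and 10.7 degrees, less where a joint would pass 70% of its speed; a pose out of reach is approached as far as the arm can. A call with a number of a shift or a turn outside -1 to 1 is refused whole. A call with a gripper value outside its range is refused whole. The fingers move at their own pace and stop on an object; "newtons" is the grip in N (left out, the last holds). Time passes only in rows, so rows that do not move let the fingers close. It gives the time, the measured TCP pose, the force, the opening and the grip force at its end, in the units of the state.
- bot.observe(): the state, without advancing time (a new reading comes with each control period).
- grab_frame(name): name is "scene" or "side" or "wrist"; returns a dict with "pixels" (384x512x3 uint8, red, green, blue), "depth" (384x512 float32, m along the optical axis (not along the pixel's ray), 0 where there is no reading), "camera_matrix" (3x3 intrinsics, pixels), "distortion" ([k1, k2, p1, p2, k3] as OpenCV has them; the pictures are not rectified), "R" (3x3) and "t" (3): a world point X has camera coordinates R X + t. Camera axes: x right, y down, z forward; pixel columns grow to the right and rows downward; lengths in m; the calibration is good to about 2 mm. A picture is of the moment at which its call begins.
- bot.job_done(): hands the job in; it is judged then, once.
Trained networks look in the newest picture that a camera, given by its name, has taken for a name from the list of things; names that differ only in an ending like _2 or _b are one class to them, and where a whole thing is asked for, a point or a joint stands for the part that bears it (a point fixed in the world has none). Each returns a list of dicts, best first, with "p" (0 to 1); they miss things now and then, are a little off and sometimes report something else, mostly with a low value. They report only what shows in the picture. A call takes as long as a camera call. They do not tell look-alikes from the thing itself.
- regions_of(thing, camera): "mask" (384x512 bool, what is visible of it) and "box" ([left, top, right, bottom] in pixels, round what is visible of it).
The state is a dict: "clock": time; "qpos": joint angles; "qd": joint speeds; "joint_efforts": joint torques, N m; "position": TCP position; "tool_rot": TCP orientation; "force": force on the tool from outside, world axes, zero at the start; "moment": the same for the moment, N m; "grip_width": finger opening in m; "finger_force": force on a finger pad.
Only numpy, scipy, OpenCV 4.12 (cv2) and the standard library are available. Lean on these libraries where they do the work, as an engineer would, in place of code of your own. Each camera call takes 0.05 s, during which the arm holds its last target. There are 200 camera calls.

## Working session

There is one attempt and no reset: what is moved stays moved. The work goes in short steps, Python scripts to look and compute and a tool call to move; the robot and the scene stay as the last step left them, time stands still between calls to the robot, and variables do not carry over. Pictures are saved under pics/ and viewed, at most 10 in all, crops included, and the job is handed in when it is done.

Besides the shell and the picture viewer there is one more tool, called as a command line: name --argument value ..., lists and objects as JSON in quotes. play_rows: Moves the arm, as the interface text tells. Its arguments: {"type":"object","properties":{"plan":{"type":"array"},"newtons":{"type":"number"}},"required":["plan"]}

```bash
mkdir -p pics; cat > h.py <<'E'
import numpy as np, cv2
from workcell import bot, grab_frame, regions_of
def cloud(f):
    d=f["depth"]; v,u=np.mgrid[0:384,0:512]
    p=cv2.undistortPoints(np.stack([u.ravel(),v.ravel()],1).astype(np.float64)[:,None],f["camera_matrix"],np.array(f["distortion"]))[:,0]
    z=d.ravel(); X=np.c_[p*z[:,None],z]
    return ((X-f["t"])@f["R"]).reshape(384,512,3), d>0
E
python3 - <<'E'
from h import *
fs={n:grab_frame(n) for n in("scene","side")}
cv2.imwrite("pics/a.png",cv2.resize(np.vstack([fs[n]["pixels"] for n in fs])[:,:,::-1],None,fx=.78,fy=.78))
for n in fs:
    P,ok=cloud(fs[n])
    for t in("tamper","mat","barrel","disc","bushing","yellow_bin","oil_bottle"):
        for r in regions_of(t,n)[:4]:
            m=r["mask"]&ok
            if m.sum()<5: continue
            q=P[m]; print(n,t,round(r["p"],2),np.round(r["box"]),np.median(q,0).round(3),np.percentile(q,3,0).round(3),np.percentile(q,97,0).round(3))
s=bot.observe();print(s)
E
```

```text
scene tamper 0.95 [247. 117. 256. 176.] [0.501 0.184 0.087] [0.488 0.176 0.001] [0.51  0.198 0.15 ]
scene tamper 0.76 [225. 151. 234. 192.] [0.497 0.089 0.069] [0.489 0.084 0.005] [0.503 0.098 0.114]
scene tamper 0.67 [260. 140. 274. 199.] [0.589 0.117 0.082] [0.573 0.108 0.006] [0.599 0.132 0.155]
scene tamper 0.55 [282. 140. 293. 182.] [0.601 0.205 0.066] [0.592 0.2   0.003] [0.608 0.215 0.11 ]
scene mat 0.68 [245. 184. 285. 206.] [0.594 0.107 0.005] [0.547 0.077 0.002] [0.626 0.156 0.007]
scene barrel 0.9 [158. 224. 230. 295.] [ 0.654 -0.193  0.122] [ 0.588 -0.221  0.076] [ 0.687 -0.154  0.16 ]
scene disc 0.56 [264. 270. 301. 344.] [ 0.802 -0.175  0.095] [ 0.774 -0.189  0.01 ] [ 0.822 -0.149  0.15 ]
scene bushing 0.55 [160. 224. 227. 292.] [ 0.653 -0.193  0.121] [ 0.587 -0.221  0.049] [ 0.687 -0.153  0.16 ]
scene bushing 0.53 [212. 197. 225. 211.] [0.517 0.022 0.017] [0.501 0.011 0.002] [0.528 0.039 0.024]
scene bushing 0.43 [259. 141. 274. 201.] [0.589 0.117 0.085] [0.579 0.108 0.01 ] [0.599 0.128 0.155]
scene yellow_bin 0.65 [289. 186. 343. 236.] [0.716 0.129 0.023] [0.669 0.072
[... 1063 characters left out ...]
k': 0.8, 'qpos': array([-0.07020579,  0.52137911, -0.03627278,  1.59949884,  0.02120367,
        1.02109156, -0.11282368]), 'qd': array([ 0.00014478,  0.00090623, -0.0001833 ,  0.00010051,  0.00032562,
       -0.00034003,  0.00110698]), 'joint_efforts': array([-1.01140060e-03, -9.26761222e+01,  1.97845884e+00, -3.70224452e+01,
        1.81225181e-02,  1.86740595e-03,  3.08439132e-05]), 'position': array([ 6.24997530e-01, -3.71821477e-05,  2.45304526e-01]), 'tool_rot': array([3.14158364e+00, 1.50759846e-05, 1.57071382e+00]), 'force': array([ 0.66904657, -0.71861131,  0.78081161]), 'moment': array([-0.02290919,  0.00291875,  0.00506091]), 'finger_force': 0.0, 'grip_width': 0.08562765532198433}
```

View pics/a.png

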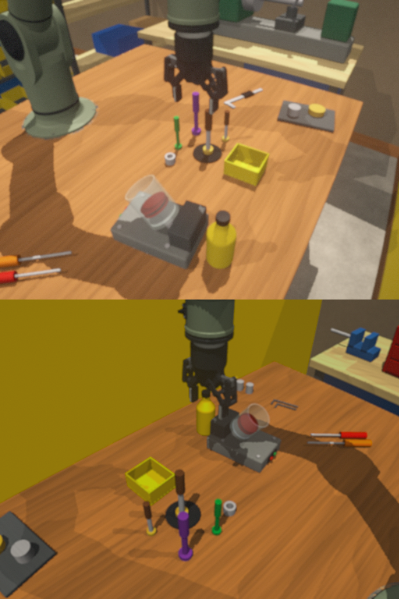

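The scene picture shows four tamper-like things (full-resolution scene pixels): purple (251,146), green (229,171), small brown (287,160) and tall brown with brass foot on the mat (267,170). I choose the tall brown one and check it in a crop while fitting poses.

```bash
cat > fit.py <<'E'
from h import *
from scipy.optimize import least_squares
def tamper(Q,g=(0.585,0.12),base=0.006):
    # fit axis with handle radius 11 & shaft radius 7, points Q
    def res(p):
        z=Q[:,2]; c=p[:2]+np.outer(z-base,p[2:4]); d=np.linalg.norm(Q[:,:2]-c,axis=1)
        r=np.where(z<base+.014,.016,np.where(z<base+.085,.007,.011)); return d-r
    k=least_squares(res,[g[0],g[1],0,0],loss="soft_l1",f_scale=.002); return k.x, np.median(abs(res(k.x)))
def axis(az,t=np.radians(35)): return np.array([np.sin(t)*np.cos(az),np.sin(t)*np.sin(az),np.cos(t)])
def barrel(Q):
    def res(p):
        a=axis(p[2]); w=Q-np.array([p[0],p[1],.07]); h=w@a; d=np.linalg.norm(w-np.outer(h,a),axis=1)
        r=np.minimum(abs(d-.038),abs(d-.034)); over=np.maximum(0,h-.09)+np.maximum(0,-h)
        return np.hypot(r,over)
    best=None
    for az in np.radians([150,165,180,195,210]):
        k=least_squares(res,[.68,-.19,az],loss="soft_l1",f_scale=.002)
        if best is None or k.cost<best.cost: best=k
    return best.x, np.median(res(best.x))
E
python3 - <<'E'
from fit import *
B=[];T=[]
for n in("scene","side"):
    f=grab_frame(n);P,ok=cloud(f)
    if n=="side": crop=f["pixels"][180:350,150:320]
    else: c2=f["pixels"][190:340,140:310]
    R=[r for r in regions_of("tamper",n)]
    for r in R:
        q=P[r["mask"]&ok]
        if abs(np.median(q[:,0])-.585)<.02 and abs(np.median(q[:,1])-.122)<.02 and q[:,2].max()>.1:
            q=q[(q[:,2]>.02)&(q[:,2]<.16)&(np.hypot(q[:,0]-.585,q[:,1]-.12)<.035)]; T.append(q); print(n,"tamper",tamper(q),q[:,2].max()); break
    for r in regions_of("mat",n)[:1]:
        q=P[r["mask"]&ok]; q=q[q[:,2]<.015]; print(n,"mat ctr",(q[:,:2].min(0)+q[:,:2].max(0))/2,np.median(q[:,2]), cv2.minEnclosingCircle(q[:,:2].astype(np.float32)))
    r=regions_of("barrel",n)[0]; q=P[r["mask"]&ok]; q=q[q[:,2]>.06]; B.append(q); print(n,"barrel",barrel(q),len(q))
    hsv=cv2.cvtColor(f["pixels"],cv2.COLOR_RGB2HSV); 
    red=r["mask"]&ok&((hsv[...,0]<8)|(hsv[...,0]>170))&(hsv[...,1]>90)
    if red.sum()>10: print("red",red.sum(),np.median(P[red],0))
b=barrel(np.vstack(B)); print("both",tamper(np.vstack(T)),b, "mouth",np.r_[b[0][:2],.07]+.09*axis(b[0][2]))
cv2.imwrite("pics/b.png",np.hstack([cv2.resize(crop,(400,400)),cv2.resize(c2,(400,400))])[:,:,::-1])
w=grab_frame("wrist");cv2.imwrite("pics/w.png",w["pixels"][:,:,::-1])
E
```

```text
scene tamper (array([0.58485701, 0.12260349, 0.00381025, 0.01159722]), np.float64(0.0006016526680355256)) 0.15673280403242318
scene mat ctr [0.58354218 0.12225147] 0.004907064049372004 ((0.5831755995750427, 0.12289821356534958), 0.049747321754693985)
scene barrel (array([ 0.66158923, -0.17653245,  3.33258885]), np.float64(0.0005923134866068352)) 2900
red 572 [ 0.65761546 -0.1997073   0.131483  ]
side tamper (array([ 0.58415187,  0.1254374 , -0.00239515, -0.00315451]), np.float64(0.0005497676806252867)) 0.1569768354636589
side mat ctr [0.58281732 0.12326386] 0.005399040404430072 ((0.5835944414138794, 0.12307625263929367), 0.04559449851512909)
side barrel (array([ 0.6621839 , -0.17131817,  3.34950057]), np.float64(0.0008608711782639167)) 1541
red 506 [ 0.62093506 -0.14892655  0.12201302]
both (array([ 0.58448343,  0.12403976, -0.00165238,  0.004207  ]), np.float64(0.0009257565899531161)) (array([ 0.66139327, -0.17609959,  3.33058277]), np.float64(0.0007321680147986329)) mouth [ 0.61069055 -0.18579765  0.14372368]
```

View pics/b.png

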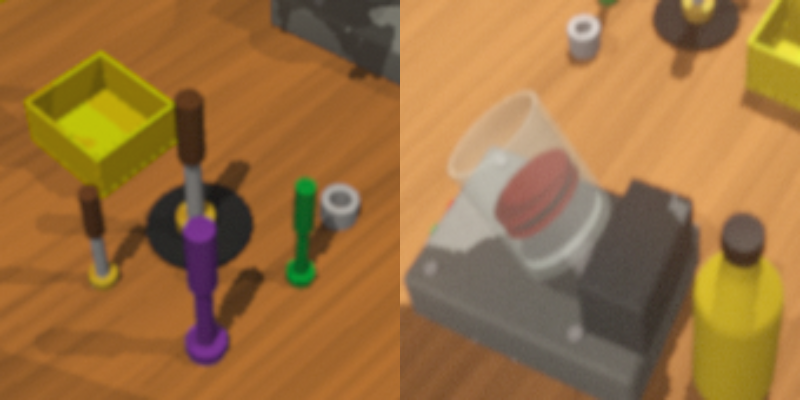

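View pics/w.png

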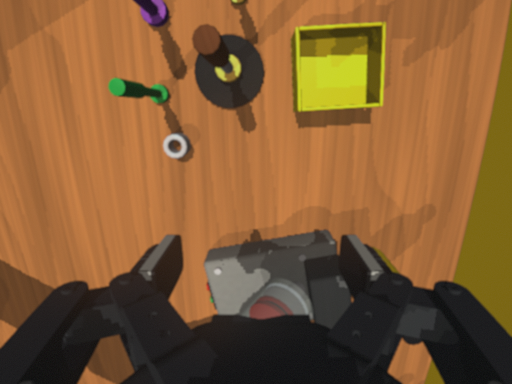

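The crop confirms it: the tall brown tamper with the brass foot stands on the mat at crop pixel (190,130). In the wrist view the handle top is at (207,40) and the barrel near (275,310). The barrel fits from both views agree within 5 mm: mouth at about (0.611, -0.186, 0.144).

play_rows --plan '[[[0.83, -0.27, 0], [0, 0, 0], -1], [[0.83, -0.27, 0], [0, 0, 0], -1], [[0.83, -0.27, 0], [0, 0, 0], -1], [[0.83, -0.27, 0], [0, 0, 0], -1], [[0.83, -0.27, 0], [0, 0, 0], -1], [[0.81, -0.27, 0], [0, 0, 0], -1], [[0, 0, 0], [0, 0, 0], -1], [[0, 0, 0.8], [0, 0, 0], -1], [[0, 0, 0.8], [0, 0, 0], -1], [[0, 0, 0.8], [0, 0, 0], -1], [[0, 0, 0.8], [0, 0, 0], -1], [[0, 0, 0.8], [0, 0, 0], -1], [[0, 0, 0.88], [0, 0, 0], -1], [[0, 0, 0], [0, 0, 0], -1], [[0, 0, 0], [0, 0, 0], -1]]' --newtons 80

```text
clock: 3.12
position: [0.5849, 0.1239, 0.1241]
tool_rot: [3.141, -0.0, 1.571]
force: [0.3, -0.2, 1.2]
grip_width: 0.0858
finger_force: 0.0
```

play_rows --plan '[[[0, 0, 0], [0, 0, 0], 0], [[0, 0, 0], [0, 0, 0], 0.3], [[0, 0, 0], [0, 0, 0], 0.6], [[0, 0, 0], [0, 0, 0], 1], [[0, 0, 0], [0, 0, 0], 1], [[0, 0, 0], [0, 0, 0], 1], [[0, 0, 0], [0, 0, 0], 1], [[0, 0, 0], [0, 0, 0], 1]]' --newtons 80

```text
clock: 4.12
position: [0.5847, 0.124, 0.1237]
tool_rot: [3.141, -0.0, 1.571]
force: [-1.9, -0.8, 5.7]
grip_width: 0.0206
finger_force: 77.8
```

```bash
python3 - <<'E'
from fit import *
T=[]
for n in("scene","side"):
    f=grab_frame(n);P,ok=cloud(f)
    cv2.imwrite(f"pics/c_{n}.png",cv2.resize(f["pixels"][60:300,170:330] if n=="side" else f["pixels"][60:300,180:340],None,fx=2.4,fy=2.4)[:,:,::-1])
    q=P[ok]; q=q[(np.hypot(q[:,0]-.585,q[:,1]-.124)<.03)&(q[:,2]>.022)&(q[:,2]<.10)]; T.append(q); print(n,len(q),tamper(q))
print(tamper(np.vstack(T))); s=bot.observe(); print(s["position"],s["grip_width"],s["finger_force"],s["force"])
a=cv2.imread("pics/c_scene.png");b=cv2.imread("pics/c_side.png");cv2.imwrite("pics/c.png",np.hstack([a,b]))
E
```

```text
scene 162 (array([ 0.58533737,  0.12317491, -0.00107726,  0.00567345]), np.float64(0.0005412823152045531))
side 192 (array([ 0.58462951,  0.12558686, -0.01057339, -0.00296907]), np.float64(0.00045469411061964133))
(array([ 0.58489865,  0.12433853, -0.00829537,  0.00152912]), np.float64(0.0008565059089386644))
[0.5846879  0.12402074 0.12371717] 0.020463900362739054 77.8315007686615 [-1.99561187 -0.14888366  5.90603225]
```

View pics/c.png

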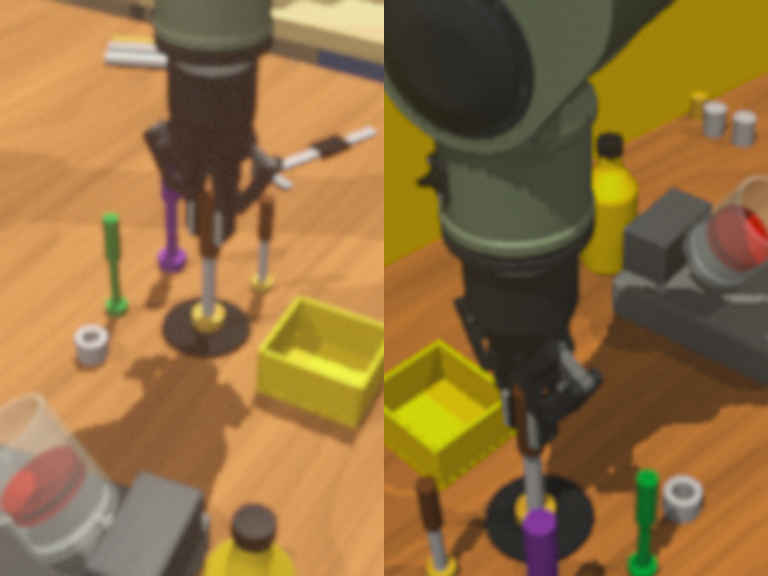

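Tamper is gripped on its axis: in the left half the handle sits between the pads at (205,215) and the foot is still upright on the mat at (207,318). Next I lift, carry and tilt.

play_rows --plan '[[[0, 0, -0.5], [0, 0, 0], 1], [[0, 0, -1], [0, 0, 0], 1], [[0, 0, -1], [0, 0, 0], 1], [[0, 0, -1], [0, 0, 0], 1], [[0, 0, -1], [0, 0, 0], 1], [[0, 0, -1], [0, 0, 0], 1], [[-0.5, -0.1, -1], [0, 0, 0], 1], [[-1, -0.2, -0.5], [0, 0, 0], 1], [[-1, -0.2, 0], [0, 0, 0], 1], [[-1, -0.2, 0], [0, 0, 0], 1], [[-1, -0.2, 0], [0, 0, 0], 1], [[-1, -0.2, 0], [0, 0, 0], 1], [[-1, -0.2, 0], [0, 0, 0], 1], [[-1, -0.2, 0], [0, 0, 0], 1], [[-1, -0.2, 0], [0, 0, 0], 1], [[-1, -0.2, 0], [0, 0, 0], 1], [[-1, -0.2, 0], [0, 0, 0], 1], [[-1, -0.2, 0], [0, 0, 0], 1], [[-1, -0.2, 0], [0, 0, 0], 1], [[-0.5, -0.1, 0], [0, 0, 0], 1]]'

```text
clock: 6.72
position: [0.519, -0.2022, 0.2988]
tool_rot: [3.141, 0.0, 1.569]
force: [0.0, 0.5, -2.0]
grip_width: 0.0201
finger_force: 78.5
```

play_rows --plan '[[[0, 0, 0], [-0.4, 0.08, 0], 1], [[0, 0, 0], [-0.8, 0.15, 0], 1], [[0, 0, 0], [-0.8, 0.15, 0], 1], [[0, 0, 0], [-0.8, 0.15, 0], 1], [[0, 0, 0], [-0.8, 0.16, 0], 1], [[0, 0, 0], [-0.4, 0.08, 0], 1], [[0, 0, 0], [0, 0, 0], 1], [[0, 0, 0], [0, 0, 0], 1], [[0, 0, 0], [0, 0, 0], 1]]'

```text
clock: 7.85
position: [0.5201, -0.2005, 0.2986]
tool_rot: [2.539, -0.108, 1.606]
force: [-0.8, 0.4, -0.2]
grip_width: 0.0201
finger_force: 78.7
```

```bash
cat > where.py <<'E'
from fit import *
from scipy.spatial.transform import Rotation as Ro
s=bot.observe(); R=Ro.from_euler("xyz",s["tool_rot"]).as_matrix(); p=s["position"]
import sys
O=np.array([.6614,-.1755,.07]); a=axis(3.333)
foot=p+.1177*R[:,2]; w=foot-O; h=w@a; lat=w-h*a
print("t",s["clock"],"p",p.round(4),"toolz",R[:,2].round(3),"axis",-a.round(3),"foot h",h.round(4),"lat",lat.round(4),"lat in tool",(R.T@lat).round(4))
print("rotvec need (tool) units",(np.cross(R.T@R[:,2],R.T@(-a))/.15).round(3)); print("force",s["force"].round(2),"axial",s["force"]@a)
E
python3 where.py; python3 - <<'E'
from fit import *
B=[]
from scipy.spatial.transform import Rotation as Ro
s=bot.observe(); R=Ro.from_euler("xyz",s["tool_rot"]).as_matrix(); p=s["position"]
for n in("scene","side"):
    f=grab_frame(n);P,ok=cloud(f); r=regions_of("barrel",n)[0]; q=P[r["mask"]&ok]; q=q[q[:,2]>.06]; B.append(q); print(n,barrel(q),r["p"])
    q=P[ok]; w=q-p; h=w@R[:,2]; d=np.linalg.norm(w-np.outer(h,R[:,2]),axis=1)
    for lo,hi in((.02,.03),(.04,.1),(.105,.116)):
        m=(d<.03)&(h>lo)&(h<hi); print(n,lo,m.sum(),(np.median(w[m],0)@R).round(4))
    m=(d<.014)&(h>.09)&(h<.14);print("tip h",np.percentile(h[m],[90,99]))
    cv2.imwrite(f"pics/d_{n}.png",cv2.resize(f["pixels"][100:300,100:300] if n=="scene" else f["pixels"][40:240,220:420],(400,400))[:,:,::-1])
print(barrel(np.vstack(B)))
cv2.imwrite("pics/d.png",np.hstack([cv2.imread(f"pics/d_{n}.png") for n in("scene","side")]))
E
```

```text
t 7.85 p [ 0.5201 -0.2005  0.2986] toolz [ 0.563  0.109 -0.819] axis [ 0.563  0.109 -0.819] foot h 0.1519 lat [0.0104 0.0044 0.0078] lat in tool [ 0.0049  0.0129 -0.    ]
rotvec need (tool) units [-0.001  0.001  0.   ]
force [-0.76  0.36 -0.23] axial 0.19776751829414788
scene (array([ 0.66158594, -0.17651442,  3.33269604]), np.float64(0.0005838807665409056)) 0.88
scene 0.02 107 [-0.0041  0.008   0.025 ]
scene 0.04 393 [-0.0031  0.0046  0.0704]
scene 0.105 158 [-0.007   0.0125  0.1101]
tip h [0.10476626 0.11759975]
side (array([ 0.66135915, -0.17111743,  3.34632025]), np.float64(0.0009107565930384226)) 0.62
side 0.02 52 [ 0.0104 -0.0021  0.0251]
side 0.04 180 [ 0.0065 -0.0031  0.0682]
side 0.105 89 [ 0.0128 -0.0008  0.1091]
tip h [0.10545774 0.1062278 ]
(array([ 0.66137985, -0.17618447,  3.32854235]), np.float64(0.000714009011360494))
```

View pics/d.png

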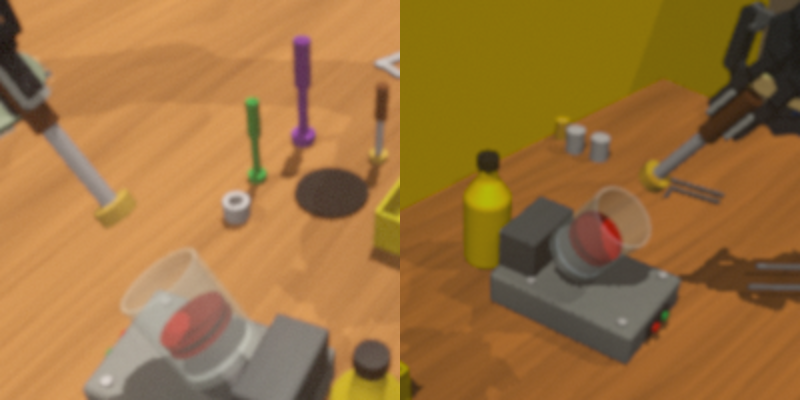

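The picture shows the tamper tilted parallel to the barrel: foot at left-half (115,208), above the mouth at (160,280). The disc is red at (190,325). I centre it on the axis and advance.

play_rows --plan '[[[-0.09, -0.26, 0], [0, 0, 0], 1], [[-0.09, -0.26, 0], [0, 0, 0], 1], [[0, 0, 0], [0, 0, 0], 1], [[0, 0, 0.5], [0, 0, 0], 1], [[0, 0, 0.6], [0, 0, 0], 1], [[0, 0, 0.6], [0, 0, 0], 1], [[0, 0, 0.6], [0, 0, 0], 1], [[0, 0, 0.5], [0, 0, 0], 1], [[0, 0, 0.4], [0, 0, 0], 1], [[0, 0, 0], [0, 0, 0], 1], [[0, 0, 0], [0, 0, 0], 1]]'

```text
clock: 9.43
position: [0.5539, -0.1966, 0.2252]
tool_rot: [2.539, -0.108, 1.605]
force: [-0.1, 0.2, -1.3]
grip_width: 0.0205
finger_force: 78.8
```

```bash
python3 where.py; python3 - <<'E'
from h import *
for n in("scene","side"):
    f=grab_frame(n)
    cv2.imwrite(f"pics/e_{n}.png",cv2.resize(f["pixels"][170:310,130:270] if n=="scene" else f["pixels"][90:210,260:380],(400,400))[:,:,::-1])
cv2.imwrite("pics/e.png",np.hstack([cv2.imread(f"pics/e_{n}.png") for n in("scene","side")]))
E
```

```text
t 9.425 p [ 0.5539 -0.1966  0.2252] toolz [ 0.564  0.108 -0.819] axis [ 0.563  0.109 -0.819] foot h 0.0723 lat [-0.0005 -0.0005 -0.0004] lat in tool [-0.0005 -0.0006  0.    ]
rotvec need (tool) units [0.003 0.006 0.   ]
force [-0.14  0.2  -1.26] axial -0.9715172936506753
```

View pics/e.png

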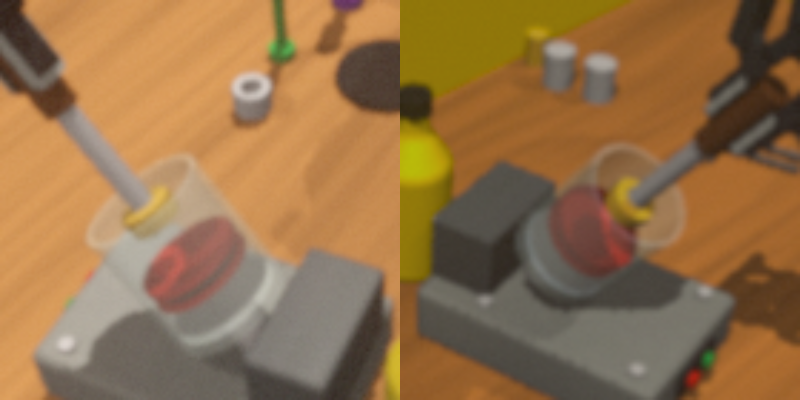

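The foot is inside the mouth, centred on the barrel (left half (148,210)). The disc is about 20 mm further in.

play_rows --plan '[[[0, 0, 0.1], [0, 0, 0], 1], [[0, 0, 0.1], [0, 0, 0], 1], [[0, 0, 0.1], [0, 0, 0], 1], [[0, 0, 0.1], [0, 0, 0], 1], [[0, 0, 0.1], [0, 0, 0], 1], [[0, 0, 0.1], [0, 0, 0], 1], [[0, 0, 0.1], [0, 0, 0], 1], [[0, 0, 0], [0, 0, 0], 1]]'

```text
clock: 10.52
position: [0.5638, -0.1944, 0.2104]
tool_rot: [2.539, -0.109, 1.605]
force: [-0.3, 1.0, -1.8]
grip_width: 0.0204
finger_force: 78.8
```

```bash
python3 where.py
```

```text
t 10.525 p [ 0.5638 -0.1944  0.2104] toolz [ 0.563  0.109 -0.819] axis [ 0.563  0.109 -0.819] foot h 0.0543 lat [-0.0007 -0.0002 -0.0005] lat in tool [-0.0002 -0.0009  0.    ]
rotvec need (tool) units [ 0.     0.003 -0.   ]
force [-0.27  0.96 -1.8 ] axial -1.4264055943964384
```

play_rows --plan '[[[0, 0, 0.1], [0, 0, 0], 1], [[0, 0, 0.1], [0, 0, 0], 1], [[0, 0, 0.1], [0, 0, 0], 1], [[0, 0, 0.06], [0, 0, 0], 1], [[0, 0, 0], [0, 0, 0], 1]]'

```text
clock: 11.15
position: [0.5689, -0.1935, 0.2032]
tool_rot: [2.539, -0.109, 1.605]
force: [-2.1, 0.4, 0.3]
grip_width: 0.0203
finger_force: 78.8
```

play_rows --plan '[[[0, 0, 0.06], [0, 0, 0], 1], [[0, 0, 0.04], [0, 0, 0], 1], [[0, 0, 0], [0, 0, 0], 1]]'

```text
clock: 11.52
position: [0.5703, -0.1932, 0.2012]
tool_rot: [2.539, -0.109, 1.605]
force: [-3.8, -1.3, 0.8]
grip_width: 0.0206
finger_force: 79.1
```

play_rows --plan '[[[0, 0, 0.06], [0, 0, 0], 1], [[0, 0, 0.06], [0, 0, 0], 1], [[0, 0, 0.06], [0, 0, 0], 1], [[0, 0, 0.06], [0, 0, 0], 1], [[0, 0, 0], [0, 0, 0], 1]]'

```text
clock: 12.15
position: [0.5738, -0.1925, 0.1962]
tool_rot: [2.539, -0.109, 1.605]
force: [-1.9, -1.0, 0.8]
grip_width: 0.0201
finger_force: 79.2
```

play_rows --plan '[[[0, 0, 0.04], [0, 0, 0], 1], [[0, 0, 0.04], [0, 0, 0], 1], [[0, 0, 0], [0, 0, 0], 1]]'

```text
clock: 12.52
position: [0.5749, -0.1923, 0.1946]
tool_rot: [2.539, -0.109, 1.605]
force: [-2.3, -0.3, 1.1]
grip_width: 0.0201
finger_force: 79.2
```

```bash
python3 where.py
```

```text
t 12.525 p [ 0.5749 -0.1923  0.1946] toolz [ 0.563  0.108 -0.819] axis [ 0.563  0.109 -0.819] foot h 0.0349 lat [-0.0006 -0.0003 -0.0004] lat in tool [-0.0003 -0.0007  0.    ]
rotvec need (tool) units [ 0.002  0.004 -0.   ]
force [-2.28 -0.27  1.05] axial 2.1761957695597647
```

play_rows --plan '[[[0, 0, 0.04], [0, 0, 0], 1], [[0, 0, 0.04], [0, 0, 0], 1], [[0, 0, 0], [0, 0, 0], 1]]'

```text
clock: 12.9
position: [0.576, -0.1922, 0.193]
tool_rot: [2.539, -0.109, 1.605]
force: [-1.9, 0.2, 2.4]
grip_width: 0.0203
finger_force: 79.2
```

play_rows --plan '[[[0, 0, 0.04], [0, 0, 0], 1], [[0, 0, 0], [0, 0, 0], 1]]'

```text
clock: 13.15
position: [0.5765, -0.192, 0.1921]
tool_rot: [2.539, -0.109, 1.605]
force: [-2.7, -0.7, 1.0]
grip_width: 0.0204
finger_force: 79.2
```

play_rows --plan '[[[0, 0, 0.04], [0, 0, 0], 1], [[0, 0, 0.04], [0, 0, 0], 1], [[0, 0, 0], [0, 0, 0], 1]]'

```text
clock: 13.52
position: [0.5777, -0.1918, 0.1905]
tool_rot: [2.539, -0.109, 1.605]
force: [-2.3, -0.5, 1.4]
grip_width: 0.0202
finger_force: 79.2
```

play_rows --plan '[[[0, 0, 0.04], [0, 0, 0], 1], [[0, 0, 0], [0, 0, 0], 1]]'

```text
clock: 13.78
position: [0.5782, -0.1917, 0.1897]
tool_rot: [2.539, -0.109, 1.605]
force: [-2.5, -0.4, 1.1]
grip_width: 0.0201
finger_force: 79.2
```

play_rows --plan '[[[0, 0, 0.04], [0, 0, 0], 1], [[0, 0, 0.04], [0, 0, 0], 1], [[0, 0, 0], [0, 0, 0], 1]]'

```text
clock: 14.15
position: [0.5794, -0.1916, 0.1881]
tool_rot: [2.539, -0.108, 1.605]
force: [-6.1, -0.1, 3.8]
grip_width: 0.0203
finger_force: 79.3
```

play_rows --plan '[[[0, 0, 0.04], [0, 0, 0], 1], [[0, 0, 0], [0, 0, 0], 1]]'

```text
clock: 14.4
position: [0.5799, -0.1915, 0.1874]
tool_rot: [2.539, -0.108, 1.605]
force: [-6.4, -1.3, 7.0]
grip_width: 0.0203
finger_force: 79.8
```

Force is rising, so the seat has been reached. I press a little more, then hold.

play_rows --plan '[[[0, 0, 0.04], [0, 0, 0], 1], [[0, 0, 0], [0, 0, 0], 1], [[0, 0, 0], [0, 0, 0], 1]]'

```text
clock: 14.78
position: [0.5803, -0.1914, 0.1867]
tool_rot: [2.539, -0.108, 1.605]
force: [-10.0, -0.1, 10.2]
grip_width: 0.0203
finger_force: 80.3
```

play_rows --plan '[[[0, 0, 0.03], [0, 0, 0], 1], [[0, 0, 0], [0, 0, 0], 1], [[0, 0, 0], [0, 0, 0], 1]]'

```text
clock: 15.15
position: [0.5807, -0.1915, 0.1862]
tool_rot: [2.539, -0.108, 1.604]
force: [-11.3, -1.4, 12.7]
grip_width: 0.0201
finger_force: 80.6
```

```bash
python3 where.py
```

```text
t 15.15 p [ 0.5807 -0.1915  0.1862] toolz [ 0.564  0.108 -0.819] axis [ 0.563  0.109 -0.819] foot h 0.0246 lat [-0.0005 -0.0006 -0.0004] lat in tool [-0.0006 -0.0006  0.    ]
rotvec need (tool) units [0.004 0.007 0.   ]
force [-11.31  -1.44  12.72] axial 16.945772118851615
```

play_rows --plan '[[[0, 0, 0], [0, 0, 0], 1], [[0, 0, 0], [0, 0, 0], 1], [[0, 0, 0], [0, 0, 0], 1], [[0, 0, 0], [0, 0, 0], 1]]'

```text
clock: 15.65
position: [0.5807, -0.1915, 0.1862]
tool_rot: [2.539, -0.108, 1.604]
force: [-11.5, -1.4, 11.7]
grip_width: 0.0201
finger_force: 80.6
```

play_rows --plan '[[[0, 0, -0.1], [0, 0, 0], 1], [[0, 0, -0.5], [0, 0, 0], 1], [[0, 0, -1], [0, 0, 0], 1], [[0, 0, -1], [0, 0, 0], 1], [[0, 0, -1], [0, 0, 0], 1], [[0, 0, -1], [0, 0, 0], 1], [[0, 0, -1], [0, 0, 0], 1], [[0, 0, 0], [0, 0, 0], 1], [[0, 0, 0], [0.4, -0.08, 0], 1], [[0, 0, 0], [0.8, -0.15, 0], 1], [[0, 0, 0], [0.8, -0.15, 0], 1], [[0, 0, 0], [0.8, -0.15, 0], 1], [[0, 0, 0], [0.8, -0.16, 0], 1], [[0, 0, 0], [0.4, -0.08, 0], 1], [[0, 0, 0], [0, 0, 0], 1], [[0, 0, 0], [0, 0, 0], 1]]'

```text
clock: 17.65
position: [0.5017, -0.2063, 0.3001]
tool_rot: [3.141, -0.001, 1.571]
force: [-0.5, 0.7, -1.0]
grip_width: 0.0203
finger_force: 78.8
```

```bash
python3 - <<'E'
from fit import *
s=bot.observe(); p=s["position"]; print(s["clock"],p,s["tool_rot"],s["force"].round(2), "to mat tool-x/y units",((.1235-p[1])/.025).round(2),((.5845-p[0])/.025).round(2))
T=[]
for n in("scene","side"):
    f=grab_frame(n);P,ok=cloud(f)
    q=P[ok]; q=q[(np.hypot(q[:,0]-p[0],q[:,1]-p[1])<.035)&(q[:,2]>p[2]-.13)&(q[:,2]<p[2]-.022)]
    if len(q)>20:
        print(n,len(q),tamper(q,g=p[:2],base=p[2]-.1177),q[:,2].min()-p[2]); T.append(q)
    cv2.imwrite(f"pics/g_{n}.png",cv2.resize(f["pixels"][90:310,60:280] if n=="scene" else f["pixels"][40:240,220:420],(400,400))[:,:,::-1])
    m=regions_of("mat",n)
    if m:
        q=P[m[0]["mask"]&ok]; q=q[(q[:,2]<.012)&(q[:,2]>.0035)]; print("mat",n,(np.percentile(q[:,:2],1,0)+np.percentile(q[:,:2],99,0))/2,np.ptp(q[:,:2],0),np.median(q[:,2]))
print(tamper(np.vstack(T),g=p[:2],base=p[2]-.1177))
cv2.imwrite("pics/g.png",np.hstack([cv2.imread(f"pics/g_{n}.png") for n in("scene","side")]))
E
```

```text
17.65 [ 0.50173674 -0.20629037  0.30005523] [ 3.14052468e+00 -7.69657942e-04  1.57122893e+00] [-0.49  0.69 -1.01] to mat tool-x/y units 13.19 3.31
scene 674 (array([ 0.50187547, -0.20610371,  0.00130878, -0.00268254]), np.float64(0.0006422495990071682)) -0.11801332082378446
mat scene [0.58609541 0.11852781] [0.08703295 0.0897993 ] 0.00512843934559128
side 448 (array([ 0.50168186, -0.20608305, -0.00996327,  0.01060397]), np.float64(0.0009258718665311133)) -0.11965500374339136
mat side [0.58296893 0.12353139] [0.09057943 0.08971282] 0.005567269209115776
(array([ 0.50180997, -0.20610089, -0.00163971,  0.00369763]), np.float64(0.0007910724261844383))
```

View pics/g.png

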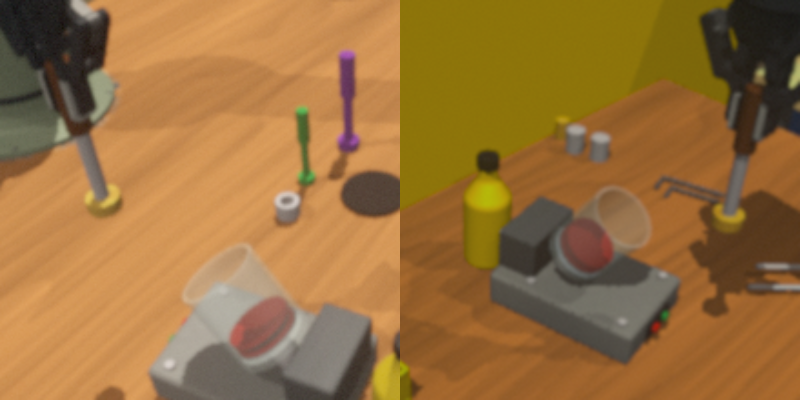

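The disc now sits deep in the barrel (left half (262,325)), and the tamper hangs upright from the gripper. I carry it back to the mat.

play_rows --plan '[[[0.5, 0.12, 0], [0, 0, 0], 1], [[1, 0.25, 0], [0, 0, 0], 1], [[1, 0.25, 0], [0, 0, 0], 1], [[1, 0.25, 0], [0, 0, 0], 1], [[1, 0.25, 0], [0, 0, 0], 1], [[1, 0.25, 0], [0, 0, 0], 1], [[1, 0.25, 0], [0, 0, 0], 1], [[1, 0.25, 0], [0, 0, 0], 1], [[1, 0.25, 0], [0, 0, 0], 1], [[1, 0.25, 0], [0, 0, 0], 1], [[1, 0.25, 0], [0, 0, 0], 1], [[1, 0.25, 0], [0, 0, 0], 1], [[1, 0.25, 0], [0, 0, 0], 1], [[0.65, 0.16, 0], [0, 0, 0], 1], [[0, 0, 0], [0, 0, 0], 1]]'

```text
clock: 19.73
position: [0.5836, 0.1237, 0.3003]
tool_rot: [3.142, -0.0, 1.573]
force: [-0.4, -0.2, -2.7]
grip_width: 0.0206
finger_force: 78.8
```

play_rows --plan '[[[0, 0, 0.5], [0, 0, 0], 1], [[0, 0, 1], [0, 0, 0], 1], [[0, 0, 1], [0, 0, 0], 1], [[0, 0, 1], [0, 0, 0], 1], [[0, 0, 1], [0, 0, 0], 1], [[0, 0, 1], [0, 0, 0], 1], [[0, 0, 0.6], [0, 0, 0], 1], [[0, 0, 0.3], [0, 0, 0], 1], [[0, 0, 0.3], [0, 0, 0], 1], [[0, 0, 0], [0, 0, 0], 1], [[0, 0, 0], [0, 0, 0], 1]]'

```text
clock: 21.1
position: [0.5842, 0.1225, 0.1335]
tool_rot: [3.14, -0.0, 1.571]
force: [-0.0, 0.7, -1.9]
grip_width: 0.0203
finger_force: 78.8
```

play_rows --plan '[[[0, 0, 0.15], [0, 0, 0], 1], [[0, 0, 0.1], [0, 0, 0], 1], [[0, 0, 0.06], [0, 0, 0], 1], [[0, 0, 0.04], [0, 0, 0], 1], [[0, 0, 0], [0, 0, 0], 1]]'

```text
clock: 21.72
position: [0.5839, 0.1224, 0.1242]
tool_rot: [3.141, 0.0, 1.571]
force: [0.3, -0.4, -2.5]
grip_width: 0.0204
finger_force: 78.8
```

play_rows --plan '[[[0, 0, 0.03], [0, 0, 0], 1], [[0, 0, 0], [0, 0, 0], 1]]'

```text
clock: 21.98
position: [0.584, 0.1224, 0.1237]
tool_rot: [3.141, -0.0, 1.571]
force: [-0.2, -0.7, 1.5]
grip_width: 0.02
finger_force: 79.3
```

Foot is on the mat. Releasing gently.

play_rows --plan '[[[0, 0, 0], [0, 0, 0], 1], [[0, 0, 0], [0, 0, 0], 1], [[0, 0, 0], [0, 0, 0], 0.5], [[0, 0, 0], [0, 0, 0], 0.2], [[0, 0, 0], [0, 0, 0], -0.2], [[0, 0, 0], [0, 0, 0], -0.6], [[0, 0, 0], [0, 0, 0], -1], [[0, 0, 0], [0, 0, 0], -1], [[0, 0, 0], [0, 0, 0], -1], [[0, 0, 0], [0, 0, 0], -1]]' --newtons 20

```text
clock: 23.22
position: [0.5839, 0.1224, 0.1235]
tool_rot: [3.141, 0.0, 1.571]
force: [-0.2, 0.1, -0.0]
grip_width: 0.0853
finger_force: 0.0
```

play_rows --plan '[[[0, 0, -0.4], [0, 0, 0], -1], [[0, 0, -0.8], [0, 0, 0], -1], [[0, 0, -0.8], [0, 0, 0], -1], [[0, 0, -0.8], [0, 0, 0], -1], [[0, 0, -0.8], [0, 0, 0], -1], [[0, 0, -0.8], [0, 0, 0], -1], [[0, 0, 0], [0, 0, 0], -1], [[0, 0, 0], [0, 0, 0], -1]]'

```text
clock: 24.22
position: [0.5836, 0.1224, 0.2333]
tool_rot: [3.142, 0.0, 1.571]
force: [0.1, -0.6, 0.2]
grip_width: 0.0853
finger_force: 0.0
```

```bash
python3 - <<'E'
from fit import *
T=[]
for n in("scene","side"):
    f=grab_frame(n);P,ok=cloud(f)
    q=P[ok]; q=q[(np.hypot(q[:,0]-.584,q[:,1]-.122)<.03)&(q[:,2]>.022)&(q[:,2]<.16)]; T.append(q); print(n,len(q),tamper(q),q[:,2].max())
    for t in("bushing","yellow_bin","oil_bottle"):
        for r in regions_of(t,n)[:2]: print(n,t,round(r["p"],2),np.median(P[r["mask"]&ok],0).round(3))
    cv2.imwrite(f"pics/k_{n}.png",cv2.resize(f["pixels"][90:330,140:340],(333,400))[:,:,::-1])
print(tamper(np.vstack(T))); s=bot.observe(); print(s["clock"],s["position"],s["grip_width"],s["force"])
cv2.imwrite("pics/k.png",np.hstack([cv2.imread(f"pics/k_{n}.png") for n in("scene","side")]))
E
```

```text
scene 411 (array([ 0.58453639,  0.12181391, -0.00106336,  0.00280137]), np.float64(0.0005828763670824117)) 0.156777439904998
scene bushing 0.75 [0.517 0.022 0.017]
scene yellow_bin 0.87 [0.715 0.129 0.023]
scene oil_bottle 0.88 [ 0.802 -0.174  0.095]
side 545 (array([ 5.83389387e-01,  1.23955357e-01,  3.89361896e-04, -3.21239143e-03]), np.float64(0.0005765029538079523)) 0.15689517588405663
side bushing 0.77 [0.508 0.035 0.017]
side yellow_bin 0.77 [0.72  0.118 0.021]
side yellow_bin 0.62 [0.578 0.129 0.11 ]
side oil_bottle 0.57 [ 0.779 -0.147  0.101]
(array([ 5.83897128e-01,  1.22872362e-01, -1.17233884e-03,  1.39925674e-04]), np.float64(0.0008637664832944402))
24.625 [0.58380771 0.12240978 0.23332824] 0.08528795854079059 [0.22684206 0.30223517 0.32281611]
```

View pics/k.png

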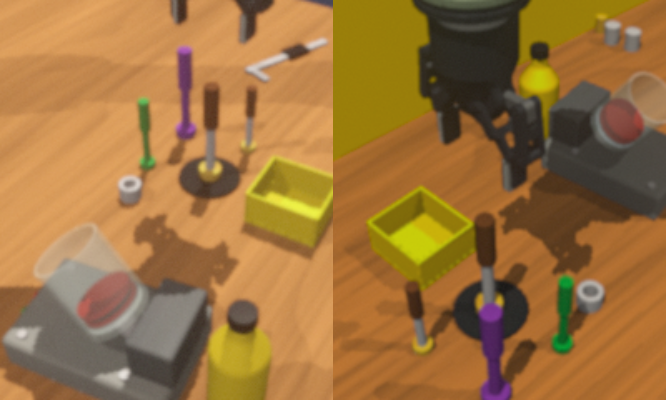

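The tamper stands upright at the centre of its mat (left half (210,170)), the disc is deep in the barrel (108,300), and the bystanders have not moved.

```bash
python3 -c "
from workcell import bot
print(bot.job_done())"
```

```text
the job is handed in; nothing more can be done
None
```

The job is handed in: I pressed the disc down until it seated and held it at about 18 N for roughly half a second. The tamper is upright back on its mat, and the bottle, bin and bushing have not moved. It took about 25 s of the 51 s allowed.

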